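# Lay the thread stand down against the stop

### The job

Tip the upright wooden thread stand over onto its side on the white slab, away from the dark stop, letting it down gently with the fingertips (the steel rod is handy for this) instead of letting it fall, then push it along the slab until its foot sits flush against the stop, ready for sanding. Do not pinch or lift the stand, and leave everything else where it is.

Things in the scene. Friction and masses are not known exactly. Their poses are not given: they have to be found in the camera images.
- slab: White plastic slab fixed to the table, 400 x 300 mm, 20 mm thick, with a dark wooden stop (a bar 25 mm thick, 300 mm long, rising 30 mm above the slab) along one short end. Origin: centre of the underside, on the table. Its x axis runs along the 400 mm length, away from the stop, which is at the -x end; z is up.
- stop_face (a point): Middle of the bottom of the stop's working face, at the height of the slab's top (20 mm above the table). Axes as the slab's: the face is the plane x = 0, 300 mm long along y and 30 mm high; x points away from the stop over the slab.
- stand: Thread stand, a pale wooden frame, 0.3 to 0.5 kg, upright on the slab at first: 190 mm tall (z), 120 wide (y), 54 deep (x). Two side boards, 54 x 190 x 20 mm, 80 mm apart, joined by a foot block 35 mm high; open between them above it but for a rod. Origin: centre of the foot's underside. Its x starts within 0.15 rad of the slab's x. Pushed high along x it tips, overbalancing at about 0.3 rad.
- rod_mid (a point): Middle of the stand's steel rod: 12 mm diameter, along the stand's y, 80 mm free between the side boards, fixed in them, 168 mm above the foot's underside and 22 mm below the top, half-way through the depth (so 27 mm above the slab when the stand lies). Axes as the stand's. Fingertips fit before and behind it, to push and check the stand without pinching.
- spool_red: Red thread spool, 34 mm diameter, 45 mm tall, standing loose on the slab beside the stand. Origin: centre of its underside. Bystander.
- wax_tin: Round wax tin, 40 mm diameter, 30 mm tall, loose on the slab on the other side of the stand. Origin: centre of its underside. Bystander.
- dye_bottle: White bottle with a yellow cap, 60 mm diameter, 130 mm tall, on the table beside the slab. Origin: centre of its underside. Bystander.
- pot: Black open pot, 72 mm diameter, 85 mm tall, on the table beside the slab. Origin: centre of its underside. Bystander.
- sanding_block: Cork sanding block, 100 x 60 x 32 mm, on the table beside the slab. Origin: centre of its underside. Bystander.
- spool_blue: Blue thread spool, 34 mm diameter, 45 mm tall, on the table beside the slab. Origin: centre of its underside. Bystander.
There are look-alikes about, which are no part of the job. What is shaped like the stand but turquoise is not meant.

How it is judged:
By the outcome, as a careful person would: the job done as asked, in the order asked, and still so for the second after the job is handed in, with the robot touching nothing.
It also fails if it takes over 70 s, if anything falls off the work surface, if the arm or the gripper's body presses on something with over 40 N, if the wrist force passes 120 N, or if a joint passes its speed limit or range.

### The arm

A 6-joint arm with a two-finger parallel gripper is mounted at the origin on the work surface. World frame = base frame: x ahead of the robot, y to its left, z up, the work surface at z = 0. Lengths are in m, angles in rad, forces in N, time in s.
With the tool pointing down it reaches from about 0.375 to 0.925 m from the base axis. Payload 5.7 kg.
Tool frame: the origin (TCP) lies on the front face of the gripper's body, between the roots of the fingers; the fingertips stand 73 mm ahead of it and the grasp point (between the pads) lies 54 mm ahead of it (bot.tip_extent is the distance from the TCP to the fingertips, in m); z points along the fingers, y is the line along which they close (so a half turn about z gives the same grasp; the last joint's range is limited). The gripper opens to 85 mm and grips with 20 to 120 N. Pads are 22 mm wide; open, the fingers measure 114 mm over their backs; the gripper's body (76 mm by 85 mm) begins 54 mm behind the grasp point. The pads swing forward as they close: fully open they stand 13 mm farther back than shut.
Start: joints at [1.142, 0.359, 1.51, -0, 1.272, -0.115], TCP at [0.185, 0.571, 0.304] pointing down, gripper open.
Joint ranges: [-2.97, 2.97], [-1.01, 2.36], [0.21, 2.38], [-0.96, 4.11], [0.2, 2.71], [-2.98, 2.98]. Speed limits (rad/s): [2.39, 2.39, 3.14, 3.14, 3.14, 3.14].

### API

Orientations are given as [roll, pitch, yaw] about the fixed x, y, z axes, in that order (R = Rz(yaw) Ry(pitch) Rx(roll)).
In Python, from station import bot gives the robot as it stands.
- The arm moves only by the shell command python3 -m inch 'ROWS' [OPENING] [FORCE]. ROWS is text: rows parted by semicolons, each of 4 numbers parted by spaces: the shift along the tool's x, y, z as a fraction of full scale, then the turn about the tool's z as a fraction of full scale. A call has 1 to 12 rows; each row shifts and turns the commanded pose from where the row before left it, along the tool's axes as they then stand; what a row does not reach is not made up. Full scale, the value 1, is 0.02 m for a shift and 6 degrees for a turn. A row lasts 1/12 s, in which the tool goes at most 41.7 mm and 7.16 degrees, less where a joint would pass 70% of its speed; a pose out of reach is approached as far as the arm can. A call with a number of a shift or a turn outside -1 to 1 is refused whole. A call with a gripper value outside its range is refused whole. OPENING is the closure, from 0 (fully open) to 1 (shut), set as the call begins (- or left out, the last holds). The fingers move at their own pace and stop on an object; FORCE is the grip in N (left out, the last holds). Time passes only in rows, so rows that do not move let the fingers close. It gives the time, the measured TCP pose, the force, the opening and the grip force at its end, in the units of the state.
- bot.observe(): the state, without advancing time (a new reading comes with each control period).
- bot.capture(name): name is "scene" or "side" or "wrist"; returns a dict with "frame" (384x512x3 uint8, red, green, blue), "z_map" (384x512 float32, m along the optical axis (not along the pixel's ray), 0 where there is no reading), "vertical_fov" (degrees; the focal length in pixels is half the picture's height over the tangent of half this angle, whatever the lens; pixels are square), "cx", "cy" (the principal point, pixels), "extrinsics" (4x4, takes a point from camera to world coordinates). Camera axes: x right, y up, looking along -z (the intrinsics and any distortion apply to the point x, -y, -z); pixel columns grow to the right and rows downward; lengths in m; the calibration is good to about 2 mm. A picture is of the moment at which its call begins.
- bot.hand_in(): hands the job in; it is judged then, once.
The state is a dict: "clock": time; "qpos": joint angles; "joint_vel": joint speeds; "effort": joint torques, N m; "tcp_pos": TCP position; "orientation": TCP orientation; "force": force on the tool from outside, world axes, zero at the start; "ft_torque": the same for the moment, N m; "finger_gap": opening from 0.0 (shut) to 1.0 (fully open); "grip_force": force on a finger pad.
Only numpy, scipy, OpenCV 4.12 (cv2) and the standard library are available. Lean on these libraries where they do the work, as an engineer would, in place of code of your own. Each camera call takes 0.05 s, during which the arm holds its last target. There are 200 camera calls.

## Working session

There is one attempt and no reset: what is moved stays moved. The work goes in short steps, Python scripts to look and compute and a shell command to move; the robot and the scene stay as the last step left them, time stands still between calls to the robot, and variables do not carry over. Pictures are saved under pics/ and viewed, at most 10 in all, crops included, and the job is handed in when it is done.

```bash
mkdir -p pics; ls; cat > h.py <<'E'
import numpy as np, cv2
from station import bot
def cap(n,f=None):
    c=bot.capture(n)
    if f: cv2.imwrite('pics/'+f,c['frame'][:,:,::-1])
    fl=192/np.tan(np.radians(c['vertical_fov'])/2)
    v,u=np.mgrid[0:384,0:512]; z=c['z_map']
    P=np.stack([(u-c['cx'])/fl*z,-(v-c['cy'])/fl*z,-z],-1)
    E=c['extrinsics']; W=P@E[:3,:3].T+E[:3,3]
    W[z==0]=np.nan
    return c,W
E
python3 - <<'E'
from h import *
print(bot.observe())
c,W=cap('scene','a.png'); d,V=cap('side','b.png')
for k in (c,d): print(k['extrinsics'],k['vertical_fov'],{q:k[q] for q in k if q not in('frame','z_map','extrinsics')})
cv2.imwrite('pics/ab.png',cv2.resize(np.vstack([c['frame'],d['frame']])[:,:,::-1],None,fx=.78,fy=.78))
E
```

```text
pics
{'clock': 0.0, 'qpos': array([ 1.14193068e+00,  3.59495452e-01,  1.51136353e+00, -3.13311137e-05,
        1.27254208e+00, -1.15129406e-01]), 'joint_vel': array([ 0.00029738, -0.00041157, -0.00201876,  0.0007314 , -0.0005748 ,
        0.00115578]), 'effort': array([-3.55668817e-03, -5.27624953e+01, -2.78619933e+01, -4.29663942e-04,
        1.29971790e-02,  2.11519728e-05]), 'tcp_pos': array([0.18498248, 0.57022276, 0.30308539]), 'orientation': array([-3.13979278e+00, -1.78007747e-04,  2.82786549e+00]), 'force': array([-0.86587096, -1.00529948, -0.12870362]), 'ft_torque': array([ 0.01303368, -0.03396237, -0.03338454]), 'grip_force': 0.0, 'finger_gap': 1.0004516071894463}
[[ 6.29078352e-02 -8.34752049e-01  5.47020677e-01  1.54275818e+00]
 [ 9.98018968e-01  5.30904393e-02 -3.37571513e-02 -4.73969372e-02]
 [-8.62716879e-04  5.48060601e-01  8.36438183e-01  1.60268562e+00]
 [ 0.00000000e+00  0.00000000e+00  0.00000000e+00  1.00000000e+00]] 43.09830130129165 {'vertical_fov': 43.09830130129165, 'cx': 253.05743561070162, 'cy': 188.27461233274798}
[[ 0.87516417  0.25248971 -0.41271857  0.07901722]
 [-0.48336943  0.41922955 -0.76850542 -0.91531637]
 [-0.02101588  0.87206395  0.48894049  0.71648808]
 [ 0.          0.          0.          1.        ]] 51.59787004903544 {'vertical_fov': 51.59787004903544, 'cx': 253.01789650531785, 'cy': 186.39070664545892}
```

View pics/ab.png

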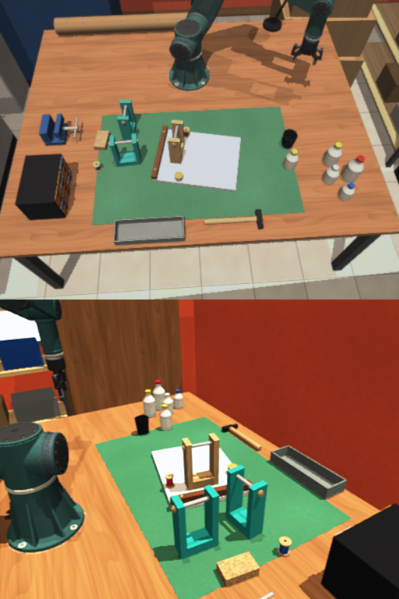

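The scene view shows the slab (~200,160 in the half-size picture) with the stop on its left (toward world −y), the stand at (177,142), the red spool at (186,130) and the tin at (178,176). The turquoise look-alikes are left of the stop, at about (125,135).

```bash
python3 - <<'E'
from h import *
c,W=cap('scene'); d,V=cap('side')
cv2.imwrite('pics/z1.png',np.hstack([cv2.resize(c['frame'][140:260,180:320],(400,343)),cv2.resize(d['frame'][150:330,190:360],(380,343))])[:,:,::-1])
hs=cv2.cvtColor(c['frame'],cv2.COLOR_RGB2HSV)
m=((hs[...,1]<45)&(hs[...,2]>150)&(abs(W[...,2]-.02)<.008)&(W[...,0]<.9)&(abs(W[...,1])<.5))
P=W[m];print(m.sum(),np.median(P[:,2]))
r=cv2.minAreaRect(P[:,:2].astype(np.float32)); print(r,cv2.boxPoints(r))
ctr=P[:,:2].mean(0)
for n,X in(('scene',W),('side',V)):
    im=(c if n=='scene' else d)['frame'];h=cv2.cvtColor(im,cv2.COLOR_RGB2HSV)
    near=(abs(X[...,0]-ctr[0])<.2)&(abs(X[...,1]-ctr[1])<.24)
    tq=(h[...,0]>75)&(h[...,0]<100)&(h[...,1]>100)
    t=near&(X[...,2]>.19)&(X[...,2]<.222)&~tq
    Q=X[t];print(n,'standtop',len(Q),np.median(Q[:,2]));q=cv2.minAreaRect(Q[:,:2].astype(np.float32));print(q,cv2.boxPoints(q))
    t=near&(X[...,2]>.2)&~tq; Q=X[t]; q=cv2.minAreaRect(Q[:,:2].astype(np.float32)); print('z>.2',len(Q),q)
    s=near&(X[...,2]>.042)&(X[...,2]<.054)&(h[...,2]<140)&~tq; Q=X[s]
    if len(Q)>20: q=cv2.minAreaRect(Q[:,:2].astype(np.float32));print('stop',len(Q),q,cv2.boxPoints(q))
    for nm,mm in(('red',((h[...,0]<6)|(h[...,0]>174))&(h[...,1]>150)),('yel',(h[...,0]>22)&(h[...,0]<32)&(h[...,1]>110))):
        Q=X[near&mm&(X[...,2]>.03)&(X[...,2]<.08)]
        if len(Q): print(nm,len(Q),Q.mean(0),Q.min(0),Q.max(0))
E
```

```text
5377 0.018931609353163292
((0.49058541655540466, 0.039749592542648315), (0.3833707571029663, 0.8441094756126404), 80.3533706665039) [[ 0.0423776  -0.07850116]
 [ 0.87455136 -0.21994954]
 [ 0.93879324  0.15800035]
 [ 0.10661948  0.29944873]]
scene standtop 286 0.20512758285077126
((0.5390793085098267, -0.0837375745177269), (0.055111274123191833, 0.1273360252380371), 78.7776107788086) [[ 0.47126588 -0.09837541]
 [ 0.59616715 -0.12315725]
 [ 0.6068927  -0.06909974]
 [ 0.48199147 -0.0443179 ]]
z>.2 178 ((0.5377957224845886, -0.08399990200996399), (0.05409703403711319, 0.12491999566555023), 78.7776107788086)
stop 403 ((0.5436299443244934, -0.113566093146801), (0.14193078875541687, 0.29764634370803833), 79.89627838134766) [[ 0.38466525 -0.1573228 ]
 [ 0.67769563 -0.20953909]
 [ 0.70259464 -0.06980939]
 [ 0.40956426 -0.0175931 ]]
red 11 [ 0.44150286 -0.03745435  0.0428377 ] [ 0.43353372 -0.0461906   0.03030169] [ 0.44584704 -0.03057603  0.05365568]
yel 59 [ 0.67720236 -0.08280859  0.04814259] [ 0.66255836 -0.09682537  0.04131053] [ 0.6937016  -0.06752958  0.05712174]
side standtop 365 0.2035724845418042
((0.5340032577514648, -0.08522185683250427), (0.06038734316825867, 0.1279451847076416), 78.8014907836914) [[ 0.4653848  -0.1024166 ]
 [ 0.5908939  -0.1272647 ]
 [ 0.6026217  -0.06802711]
 [ 0.4771126  -0.04317902]]
z>.2 206 ((0.5371631979942322, -0.08722496777772903), (0.05728769302368164, 0.12059954553842545), 78.58265686035156)
stop 275 ((0.5467139482498169, -0.1278567910194397), (0.12334618717432022, 0.2866099178791046), 78.74021911621094) [[ 0.39412516 -0.1603614 ]
 [ 0.6752184  -0.2163242 ]
 [ 0.69930273 -0.09535219]
 [ 0.4182095  -0.03938939]]
red 48 [ 0.42492241 -0.04657665  0.04218757] [ 0.41779171 -0.05259339  0.03012336] [ 0.43472608 -0.03893046  0.05607862]
yel 61 [ 0.62134618 -0.07615096  0.05165277] [ 0.41725458 -0.1464734   0.04654774] [ 0.69574028 -0.02701238  0.0662168 ]
```

View pics/z1.png

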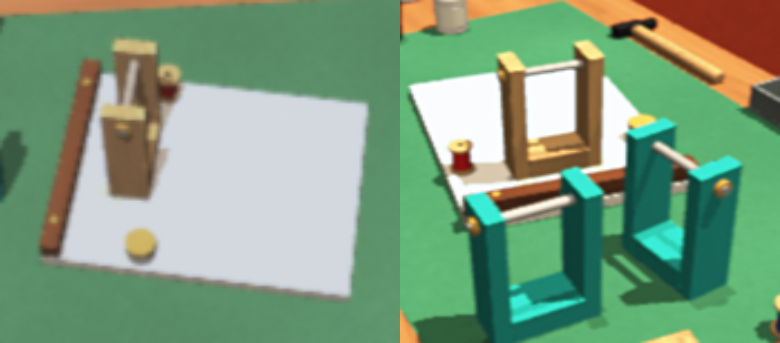

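Stand centre is about (0.538, −0.085), with its x heading about 78.8° in world. The stop's face is about 36 mm behind the foot. Plan: straddle the rod with nearly closed fingers, tip the stand toward +y along the arc, then push it back. First I turn the tool and move above the rod.

```bash
python3 -m inch '0 0 0 -0.57; 0 0 0 -0.56; -0.82 -1 0 0; -0.82 -1 0 0; -0.82 -1 0 0; -0.82 -1 0 0; -0.82 -1 0 0; -0.82 -1 0 0; -0.82 -1 0 0; -0.82 -1 0 0; -0.82 -1 0 0; -0.82 -1 0 0' 0.74 20
python3 -m inch '-0.82 -1 0 0; -0.82 -1 0 0; -0.82 -1 0 0; -0.82 -1 0 0; -0.82 -1 0 0; -0.82 -1 0 0; -0.82 -1 0 0; -0.82 -1 0 0; -0.82 -1 0 0; -0.82 -1 0 0; -0.82 -1 0 0; -0.82 -1 0 0'
python3 -m inch '-0.82 -1 0 0; -0.82 -1 0 0; -0.82 -1 0 0;  -0.82 -1 0 0; 0 0 0 0;0 0 0 0'
cat > m.py <<'E'
# find rod and stand top in wrist view; error in tool axes (units of 20 mm)
from h import *
import sys
c,W=cap('wrist',sys.argv[1]); o=bot.observe()
print(o['clock'],o['tcp_pos'],np.degrees(o['orientation']),bot.tip_extent,o['finger_gap'],o['force'])
E
python3 m.py w1.png
```

```text
clock: 1.2
tcp_pos: [0.3075, 0.3414, 0.3039]
orientation: [-3.141, -0.0, 2.946]
force: [0.1, 0.3, 0.7]
finger_gap: 0.26
grip_force: 0.0
clock: 2.2
tcp_pos: [0.454, 0.0677, 0.3039]
orientation: [-3.142, -0.0, 2.946]
force: [0.6, 0.2, 0.2]
finger_gap: 0.258
grip_force: 0.0
clock: 2.7
tcp_pos: [0.5029, -0.0232, 0.3037]
orientation: [-3.142, -0.0, 2.944]
force: [0.3, 0.2, 0.3]
finger_gap: 0.259
grip_force: 0.0
2.75 [ 0.50218271 -0.02235334  0.30360189] [ 1.79986561e+02 -6.45012376e-02  1.68729651e+02] 0.0726 0.263238732333367 [-0.20601835  0.73457971  0.09616285]
```

View pics/w1.png

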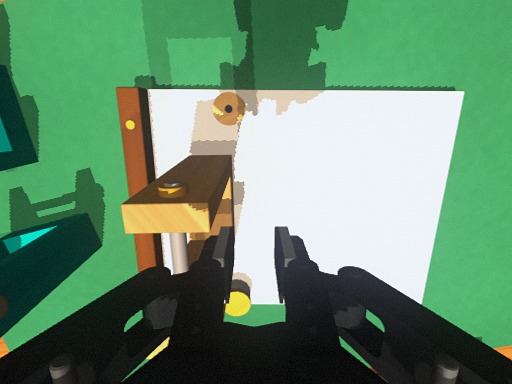

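The wrist view shows the near board's top at (165,215), the rod end at (178,245), the stop at (130,130–260), the slab's far edge at row 90, the red spool at (228,108) and the tin at (237,300).

```bash
cat > m2.py <<'E'
from h import *
c,W=cap('wrist'); o=bot.observe()
h=cv2.cvtColor(c['frame'],cv2.COLOR_RGB2HSV)
v,u=np.mgrid[0:384,0:512]; reg=(u>110)&(v<265)
n=np.array([np.cos(np.radians(79.5)),np.sin(np.radians(79.5))])
t=reg&(u<225)&(v>180)&(abs(W[...,2]-.21)<.006); Q=W[t]; q=cv2.minAreaRect(Q[:,:2].astype(np.float32))
print('top',t.sum(),np.median(Q[:,2]),q); print(cv2.boxPoints(q))
r=(v>236)&(v<265)&(u>165)&(u<195)&(h[...,1]<60)&(abs(W[...,2]-.19)<.012); Q=W[r]
print('rod',r.sum(),Q.mean(0) if len(Q) else 0)
for lo,hi in((95,150),(150,265)):
    s=reg&(u<170)&(v>lo)&(v<hi)&(abs(W[...,2]-.05)<.006); Q=W[s]; print('stop',s.sum())
    if s.sum()>20:
        q=cv2.minAreaRect(Q[:,:2].astype(np.float32)); print(q,cv2.boxPoints(q),np.percentile(Q[:,:2]@n,[2,98]))
s=reg&(v<150)&(abs(W[...,2]-.02)<.004)&(h[...,1]<40);e=[]
for x in range(260,440,4):
    k=np.where(s[:,x])[0]
    if len(k): e.append(W[k[0],x,:2])
e=np.array(e,np.float32); l=cv2.fitLine(e,cv2.DIST_HUBER,0,.01,.01).ravel(); print('slab edge dir',np.degrees(np.arctan2(l[1],l[0])),l)
sp=(u>205)&(u<250)&(v>85)&(v<130)&(W[...,2]>.055); print('spool',W[sp].mean(0))
E
python3 m2.py
```

```text
top 2796 0.2092687303686771 ((0.4866386651992798, -0.07660828530788422), (0.05446890369057655, 0.02037850208580494), 79.61878967285156)
[[ 0.47170866 -0.10156086]
 [ 0.49175358 -0.105233  ]
 [ 0.5015687  -0.05165571]
 [ 0.48152375 -0.04798357]]
rod 462 [ 0.51696374 -0.08096413  0.19208204]
stop 1266
((0.42046692967414856, -0.1476346254348755), (0.02565016597509384, 0.05832647904753685), 78.28623962402344) [[ 0.38930726 -0.15427181]
 [ 0.44641906 -0.1661134 ]
 [ 0.4516266  -0.14099744]
 [ 0.3945148  -0.12915584]] [-0.08013778 -0.05621309]
stop 1540
((0.5235407948493958, -0.16900844871997833), (0.024973157793283463, 0.14910414814949036), 78.29094696044922) [[ 0.44800603 -0.16610545]
 [ 0.5940075  -0.19636494]
 [ 0.59907556 -0.17191145]
 [ 0.4530741  -0.14165196]] [-0.08275015 -0.05780043]
slab edge dir 81.328766 [0.15076445 0.98856974 0.4375267  0.10071486]
spool [ 0.4278266  -0.0361289   0.06445043]
```

```bash
python3 -m inch '-0.58 -0.69 0 0; -0.58 -0.69 0 0; -0.58 -0.69 0 0; -0.58 -0.69 0 0; 0 0 0 0; 0 0 0 0' 0.6
python3 m.py w2.png
```

```text
clock: 3.3
tcp_pos: [0.5373, -0.0853, 0.3038]
orientation: [3.141, -0.001, 2.946]
force: [-0.5, 0.1, 0.2]
finger_gap: 0.397
grip_force: 0.0
3.35 [ 0.53681226 -0.08479269  0.30367587] [ 1.79971601e+02 -6.94028759e-02  1.68797080e+02] 0.0726 0.3952768600822004 [-0.04976558  0.46948702 -0.67808505]
```

View pics/w2.png

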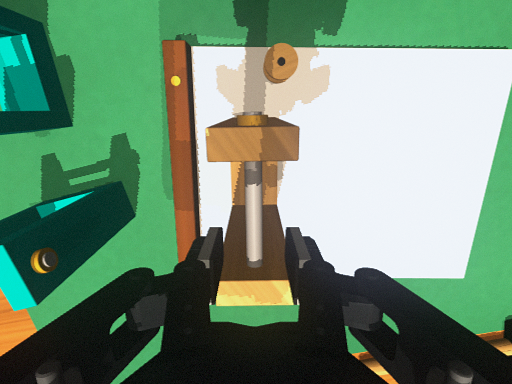

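The rod runs from (253,165) to (255,265), centred between the fingers at columns 213 and 297. I descend and narrow the gap.

```bash
python3 -m inch '0 0 0.6 0; 0 0 0.6 0; 0 0 0.6 0; 0 0 0.6 0; 0 0 0.6 0; 0 0 0 0; 0 0 0 0'
python3 -m inch '0 0 0 0; 0 0 0 0; 0 0 0 0' 0.74
python3 - <<'E'
import numpy as np
for th in np.radians([0,5,10,15,20,25,30,35,40,45,50,55,60,65,70,75,80,85,90]):
    print(round(np.degrees(th)), round((-27*np.cos(th)+168*np.sin(th)+27)/20,2), round((168-168*np.cos(th)-27*np.sin(th))/20,2))
E
```

```text
clock: 3.93
tcp_pos: [0.5363, -0.0844, 0.2435]
orientation: [3.141, -0.002, 2.947]
force: [0.6, 0.5, 0.7]
finger_gap: 0.4
grip_force: 0.0
clock: 4.18
tcp_pos: [0.5377, -0.0854, 0.2448]
orientation: [-3.141, 0.001, 2.946]
force: [-0.3, -0.1, 0.4]
finger_gap: 0.257
grip_force: 0.0
0 0.0 0.0
5 0.74 -0.09
10 1.48 -0.11
15 2.22 -0.06
20 2.95 0.04
25 3.68 0.22
30 4.38 0.45
35 5.06 0.74
40 5.72 1.1
45 6.34 1.51
50 6.92 1.97
55 7.46 2.48
60 7.95 3.03
65 8.39 3.63
70 8.78 4.26
75 9.11 4.92
80 9.39 5.61
85 9.6 6.32
90 9.75 7.05
```

```bash
python3 -m inch '0 0.15 0 0; 0 0.2 0 0; 0 0.2 0 0; 0 0.2 0 0; 0 0.2 0 0; 0 0.2 0 0; 0 0.2 0 0' 0.8
python3 -m inch '0 0.2 0 0; 0 0.2 0 0; 0 0.2 0 0; 0 0.2 0 0; 0 0.2 0 0; 0 0.1 0 0; 0 0 0 0'
python3 - <<'E'
from h import *
c,W=cap('side'); cv2.imwrite('pics/s1.png',cv2.resize(c['frame'][150:300,190:360],(680,600))[:,:,::-1])
E
```

```text
clock: 4.77
tcp_pos: [0.5426, -0.0584, 0.2439]
orientation: [-3.142, -0.0, 2.946]
force: [0.0, -0.2, 0.4]
finger_gap: 0.197
grip_force: 0.2
clock: 5.35
tcp_pos: [0.5469, -0.0368, 0.2439]
orientation: [3.141, 0.0, 2.947]
force: [0.1, 0.3, 0.1]
finger_gap: 0.196
grip_force: 0.0
```

View pics/s1.png

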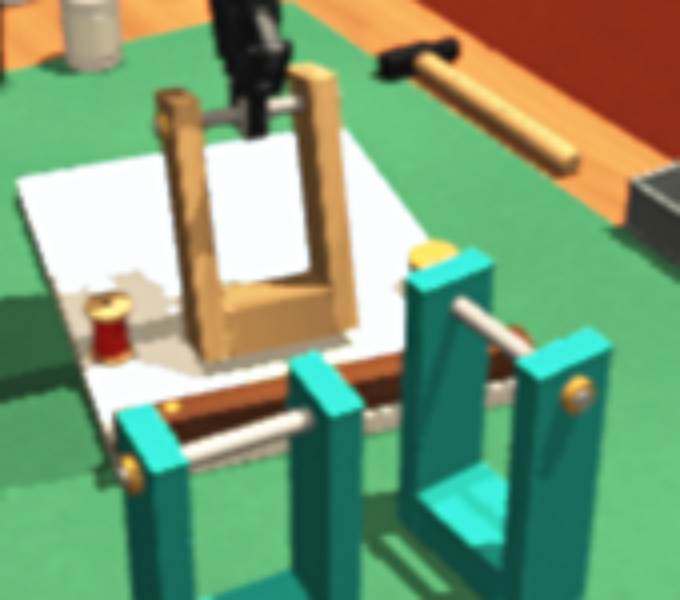

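The stand is tilted about 16°, the rod is between the fingers, and the foot edge is still on the slab. I continue along the arc.

```bash
python3 -m inch '0 0.15 0 0; 0 0.15 0 0; 0 0.15 0.02 0; 0 0.15 0.02 0; 0 0.15 0.04 0; 0 0.15 0.04 0; 0 0.15 0.04 0; 0 0.15 0.05 0; 0 0.15 0.06 0; 0 0.15 0.06 0; 0 0.15 0.06 0; 0 0.15 0.06 0'
python3 -m inch '0 0.16 0.07 0; 0 0.16 0.07 0; 0 0.16 0.07 0; 0 0.16 0.08 0; 0 0.16 0.09 0; 0 0.16 0.09 0; 0 0.16 0.09 0; 0 0.16 0.09 0'
cat > a.py <<'E'
# tilt of the stand: board-end/body points from scene+side depth, wood colour
from h import *
import sys
o=bot.observe(); T=o['tcp_pos']
a=np.radians(79); n=np.array([np.cos(a),np.sin(a)]); l=np.array([n[1],-n[0]]); S=np.array([.537,-.0855])
for nm in('scene','side'):
    c,W=cap(nm); h=cv2.cvtColor(c['frame'],cv2.COLOR_RGB2HSV)
    X=(W[...,:2]-S)@n; Y=(W[...,:2]-S)@l; Z=W[...,2]-.02
    m=(h[...,0]>8)&(h[...,0]<24)&(h[...,1]>60)&(h[...,2]>70)&(abs(Y)<.066)&(abs(Y)>.035)&(X>-.03)&(X<.3)&(Z>.006)&(Z<.23)
    m=cv2.erode(m.astype(np.uint8),np.ones((2,2)))>0
    if m.sum()>30:
        q=cv2.minAreaRect(np.c_[X[m],Z[m]].astype(np.float32)*1000); print(nm,m.sum(),np.round(q[0]),np.round(q[1]),round(q[2],1),np.round(cv2.boxPoints(q)).tolist())
    if len(sys.argv)>1: cv2.imwrite(f'pics/{sys.argv[1]}_{nm}.png',cv2.resize(c['frame'][110:260,180:350],(680,600))[:,:,::-1])
print('tool from start rod mm',np.round(((T[:2]-S)@n)*1000),np.round(((T[:2]-S)@l)*1000),T[2],o['force'],o['clock'])
E
python3 a.py
```

```text
clock: 6.4
tcp_pos: [0.5538, -0.0017, 0.2348]
orientation: [-3.142, -0.0, 2.946]
force: [-0.5, -0.0, -0.8]
finger_gap: 0.199
grip_force: 0.3
clock: 7.07
tcp_pos: [0.5588, 0.0234, 0.2217]
orientation: [-3.141, -0.0, 2.946]
force: [-0.5, 0.5, 0.2]
finger_gap: 0.202
grip_force: 0.3
scene 641 [70. 94.] [198.  61.] 50.3 [[-16.0, 37.0], [31.0, -2.0], [157.0, 151.0], [110.0, 190.0]]
side 888 [58. 93.] [186.  46.] 50.1 [[-19.0, 37.0], [16.0, 7.0], [136.0, 150.0], [100.0, 180.0]]
tool from start rod mm 111.0 1.0 0.22166085892890408 [-0.54203963  0.53755011  0.18023975] 7.0667
```

```bash
python3 -m inch '0 0.16 0.1 0; 0 0.16 0.1 0; 0 0.16 0.1 0; 0 0.15 0.11 0; 0 0.15 0.12 0; 0 0.15 0.12 0; 0 0.15 0.12 0; 0 0.14 0.12 0; 0 0 0 0'
python3 a.py
```

```text
clock: 7.92
tcp_pos: [0.5634, 0.0476, 0.2036]
orientation: [3.141, -0.001, 2.946]
force: [0.7, 1.9, -0.1]
finger_gap: 0.197
grip_force: 0.7
scene 685 [85. 85.] [194.  63.] 39.8 [[-10.0, 47.0], [31.0, -1.0], [179.0, 122.0], [139.0, 171.0]]
side 577 [73. 86.] [187.  46.] 41.0 [[-13.0, 42.0], [17.0, 8.0], [159.0, 131.0], [129.0, 165.0]]
tool from start rod mm 136.0 1.0 0.2035633103761823 [ 0.66058783  1.89145109 -0.07123726] 7.9167
```

```bash
python3 -m inch '0 0.13 0.1 0; 0 0.13 0.11 0; 0 0.13 0.12 0; 0 0.13 0.12 0; 0 0 0 0'
python3 a.py
python3 -m inch '0 0.12 0.12 0; 0 0.12 0.13 0; 0 0.12 0.13 0; 0 0.12 0.13 0; 0 0 0 0'
python3 a.py
```

```text
clock: 8.43
tcp_pos: [0.5655, 0.0578, 0.1946]
orientation: [3.141, -0.0, 2.946]
force: [0.6, 1.1, -0.2]
finger_gap: 0.203
grip_force: 0.8
scene 700 [93. 81.] [188.  64.] 33.9 [[-3.0, 55.0], [33.0, 2.0], [189.0, 107.0], [153.0, 160.0]]
side 492 [80. 80.] [186.  49.] 36.3 [[-9.0, 45.0], [20.0, 6.0], [170.0, 116.0], [141.0, 155.0]]
tool from start rod mm 146.0 1.0 0.19459360800064815 [ 0.59137334  1.1235548  -0.24147271] 8.4333
clock: 8.95
tcp_pos: [0.5673, 0.0672, 0.1843]
orientation: [3.141, -0.001, 2.946]
force: [1.3, 1.1, -0.7]
finger_gap: 0.199
grip_force: 0.8
scene 725 [99. 73.] [189.  65.] 29.2 [[1.0, 55.0], [33.0, -2.0], [198.0, 90.0], [166.0, 147.0]]
side 435 [86. 76.] [187.  48.] 32.1 [[-6.0, 47.0], [20.0, 6.0], [178.0, 105.0], [153.0, 146.0]]
tool from start rod mm 156.0 1.0 0.184266776076215 [ 1.2728935   1.14478208 -0.72946634] 8.95
```

```bash
python3 -m inch '0 0.07 0.08 0; 0 0.07 0.09 0; 0 0.07 0.09 0; 0 0.07 0.09 0; 0 0.07 0.09 0; 0 0.07 0.09 0; 0 0 0 0'
python3 a.py
python3 -m inch '0 0.065 0.1 0; 0 0.065 0.1 0; 0 0.065 0.1 0; 0 0.065 0.1 0; 0 0.065 0.1 0; 0 0.065 0.1 0; 0 0 0 0'
python3 a.py
```

```text
clock: 9.63
tcp_pos: [0.5689, 0.0752, 0.1739]
orientation: [3.142, -0.0, 2.946]
force: [-0.2, 1.5, -0.4]
finger_gap: 0.2
grip_force: 0.8
scene 706 [103.  68.] [189.  69.] 25.1 [[3.0, 59.0], [32.0, -3.0], [204.0, 77.0], [175.0, 139.0]]
side 421 [92. 70.] [186.  48.] 27.8 [[-1.0, 48.0], [21.0, 6.0], [185.0, 92.0], [163.0, 135.0]]
tool from start rod mm 164.0 1.0 0.17388282059509277 [-0.24996415  1.50461217 -0.35399503] 9.6333
clock: 10.32
tcp_pos: [0.5704, 0.0828, 0.1618]
orientation: [-3.142, -0.001, 2.946]
force: [-0.2, 0.6, -1.1]
finger_gap: 0.202
grip_force: 1.0
scene 711 [109.  60.] [187.  66.] 19.8 [[10.0, 60.0], [33.0, -2.0], [208.0, 61.0], [186.0, 123.0]]
side 405 [98. 65.] [189.  48.] 23.6 [[2.0, 49.0], [21.0, 6.0], [195.0, 81.0], [176.0, 125.0]]
tool from start rod mm 172.0 1.0 0.16180580371600498 [-0.20010254  0.63222668 -1.11415219] 10.3167
```

```bash
python3 -m inch '0 0.05 0.1 0; 0 0.05 0.1 0; 0 0.05 0.1 0; 0 0.05 0.1 0; 0 0.05 0.1 0; 0 0.05 0.1 0; 0 0 0 0'
python3 a.py
python3 -m inch '0 0.04 0.1 0; 0 0.04 0.1 0; 0 0.04 0.1 0; 0 0.04 0.1 0; 0 0.04 0.1 0; 0 0.04 0.1 0; 0 0 0 0'
python3 a.py
```

```text
clock: 11.0
tcp_pos: [0.5714, 0.0884, 0.1498]
orientation: [-3.141, -0.001, 2.946]
force: [-0.2, 1.5, 0.9]
finger_gap: 0.199
grip_force: 0.0
scene 592 [113.  33.] [ 56. 182.] 88.5 [[21.0, 8.0], [203.0, 3.0], [205.0, 59.0], [22.0, 63.0]]
side 466 [104.  33.] [184.  46.] 2.2 [[11.0, 52.0], [13.0, 6.0], [196.0, 13.0], [195.0, 59.0]]
tool from start rod mm 177.0 1.0 0.14980874179722228 [-0.24206736  1.54165399  0.87003978] 11.0
clock: 11.68
tcp_pos: [0.5724, 0.0933, 0.1378]
orientation: [-3.141, -0.001, 2.946]
force: [0.6, -0.4, -0.1]
finger_gap: 0.199
grip_force: 0.0
scene 585 [113.  34.] [ 54. 183.] 89.2 [[21.0, 8.0], [205.0, 6.0], [205.0, 60.0], [22.0, 62.0]]
side 466 [105.  31.] [ 50. 187.] 89.8 [[11.0, 6.0], [198.0, 6.0], [198.0, 56.0], [11.0, 56.0]]
tool from start rod mm 182.0 1.0 0.137797882305366 [ 0.61409023 -0.42622904 -0.13586645] 11.6833
```

The stand slipped from about 72° for the last bit and now lies flat. I measure where the rod is before lowering the fingers.

```bash
cat > r.py <<'E'
from h import *
import sys
o=bot.observe(); T=o['tcp_pos']
a=np.radians(79); n=np.array([np.cos(a),np.sin(a)]); l=np.array([n[1],-n[0]]); S=np.array([.537,-.0855])
for nm in('scene','side','wrist'):
    c,W=cap(nm,sys.argv[1]+nm+'.png')
    X=(W[...,:2]-S)@n; Y=(W[...,:2]-S)@l; Z=W[...,2]-.02
    h=cv2.cvtColor(c['frame'],cv2.COLOR_RGB2HSV)
    m=(abs(Y)<.037)&(X>.12)&(X<.25)&(Z>.022)&(Z<.042)&(h[...,1]<60)
    if m.sum()>5: print(nm,'rod',m.sum(),np.round(np.percentile(X[m],[5,50,95])*1000),np.round(np.percentile(Y[m],[5,95])*1000),np.median(Z[m])); k=np.polyfit(Y[m],X[m],1); print(' slope deg',np.degrees(np.arctan(k[0])))
    m=(h[...,0]>8)&(h[...,0]<24)&(h[...,1]>60)&(X>-.02)&(X<.26)&(abs(Y)<.075)&(Z>.046)&(Z<.062)
    if m.sum()>30:
        q=cv2.minAreaRect(np.c_[X[m],Y[m]].astype(np.float32)*1000); print(nm,'stand',m.sum(),q)
    s=(h[...,2]<150)&(h[...,1]>80)&(abs(Y)<.15)&(X>-.13)&(X<-.03)&(abs(Z-.03)<.006)&((h[...,0]<14)|(h[...,0]>170))
    if s.sum()>30: print(nm,'stop',s.sum(),cv2.minAreaRect(np.c_[X[s],Y[s]].astype(np.float32)*1000))
print('tool',np.round((T[:2]-S)@n*1000,1),np.round((T[:2]-S)@l*1000,1),T[2],o['clock'])
E
python3 r.py r1
```

```text
scene rod 43 [181. 185. 190.] [-34.  18.] 0.029647069701615365
 slope deg 0.6541024244080673
scene stand 502 ((111.5265884399414, -0.9310455322265625), (187.08486938476562, 127.4063720703125), 0.5500637292861938)
scene stop 309 ((-82.24800872802734, 6.6166839599609375), (24.07063865661621, 286.64324951171875), 0.557695746421814)
side rod 69 [176. 179. 184.] [-23.  35.] 0.02850549100354118
 slope deg 0.708686954564295
side stand 418 ((107.3130874633789, -1.6158523559570312), (192.74932861328125, 116.01557159423828), 0.3784348666667938)
side stop 79 ((-88.01781463623047, 16.27440643310547), (24.596481323242188, 238.9658660888672), 0.36670154333114624)
wrist rod 2170 [178. 183. 189.] [-33.  33.] 0.03152282847675397
 slope deg -0.2289498468980651
wrist stand 12137 ((120.83027648925781, -1.3303642272949219), (170.36758422851562, 119.82109069824219), 0.25638294219970703)
tool 182.2 0.8 0.13814846842985223 11.7833
```

View pics/r1wrist.png

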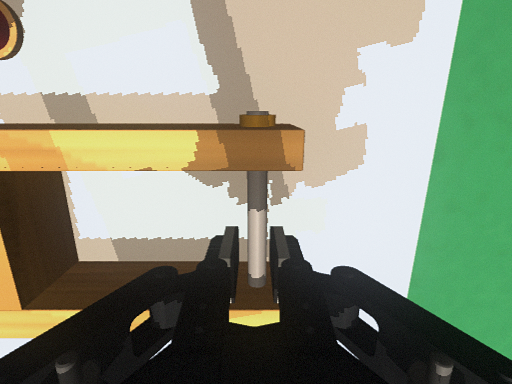

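The rod (column 257) is centred between the fingers (237/276), the stand lies parallel to the stop, and the foot is about 87 mm from the face. I lower the fingers and push back.

```bash
python3 -m inch '0 0 0 0; 0 0 0 0; 0 0 0.3 0; 0 0 0.3 0; 0 0 0.3 0; 0 0 0.3 0; 0 0 0.3 0; 0 0 0 0; 0 0 0 0' 0.7
python3 -m inch '0 -0.25 0 0; 0 -0.25 0 0; 0 -0.25 0 0; 0 -0.25 0 0; 0 -0.25 0 0; 0 -0.25 0 0; 0 -0.25 0 0; 0 -0.25 0 0'
python3 -m inch '0 -0.25 0 0; 0 -0.25 0 0; 0 -0.25 0 0; 0 -0.25 0 0; 0 -0.25 0 0; 0 -0.25 0 0; 0 -0.25 0 0; 0 0 0 0'
python3 r.py r2
```

```text
clock: 12.68
tcp_pos: [0.5722, 0.0931, 0.1076]
orientation: [-3.141, -0.001, 2.946]
force: [0.3, 0.5, -0.2]
finger_gap: 0.303
grip_force: 0.0
clock: 13.35
tcp_pos: [0.5649, 0.0534, 0.1085]
orientation: [3.141, 0.0, 2.946]
force: [0.2, 2.3, 0.8]
finger_gap: 0.301
grip_force: 1.3
clock: 14.02
tcp_pos: [0.5577, 0.0184, 0.1082]
orientation: [-3.141, -0.0, 2.946]
force: [0.2, -1.2, 1.0]
finger_gap: 0.301
grip_force: 0.0
scene rod 11 [121. 125. 132.] [ 5. 14.] 0.034462525212669584
 slope deg -29.47438206085688
scene stand 265 ((57.09083557128906, -1.105010986328125), (154.7128143310547, 126.48126983642578), 0.5241986513137817)
scene stop 313 ((-82.47544860839844, 6.7523651123046875), (23.83008575439453, 285.4940490722656), 0.9041599631309509)
side stand 182 ((54.58147048950195, -1.8366165161132812), (149.0575408935547, 116.2140884399414), 0.5636074542999268)
side stop 77 ((-87.65483093261719, 14.916587829589844), (27.304975509643555, 236.86911010742188), 0.5908142328262329)
wrist rod 422 [121. 127. 132.] [-11.  -6.] 0.03305548849981544
 slope deg 59.14980354431166
wrist stand 11645 ((61.297428131103516, -9.853195190429688), (126.18258666992188, 136.89334106445312), 15.30115032196045)
tool 105.9 0.5 0.1082161915033384 14.0167
```

```bash
python3 -m inch '0 -0.1 0 0; 0 -0.1 0 0; 0 -0.1 0 0; 0 -0.1 0 0; 0 -0.1 0 0; 0 -0.1 0 0; 0 -0.1 0 0'
python3 -m inch '0 -0.06 0 0; 0 -0.06 0 0'
python3 -m inch '0 -0.06 0 0; 0 -0.06 0 0'
python3 -m inch '0 -0.06 0 0; 0 -0.06 0 0'
```

```text
clock: 14.75
tcp_pos: [0.5553, 0.0056, 0.1083]
orientation: [-3.141, -0.0, 2.946]
force: [-0.2, 1.2, -1.1]
finger_gap: 0.299
grip_force: 0.9
clock: 14.92
tcp_pos: [0.5548, 0.0033, 0.1083]
orientation: [-3.142, -0.0, 2.946]
force: [0.7, 1.9, -1.4]
finger_gap: 0.301
grip_force: 0.9
clock: 15.08
tcp_pos: [0.555, 0.0014, 0.1084]
orientation: [3.141, 0.001, 2.945]
force: [3.8, 7.8, -1.3]
finger_gap: 0.301
grip_force: 4.0
clock: 15.25
tcp_pos: [0.5552, 0.0008, 0.1086]
orientation: [3.137, 0.002, 2.944]
force: [5.2, 19.3, -1.7]
finger_gap: 0.299
grip_force: 9.7
```

```bash
python3 -m inch '0 0 0 0; 0 0.15 0 0; 0 0.2 0 0; 0 0 0 0'
python3 -m inch '0 0 -0.4 0; 0 0 -0.6 0; 0 0 -1 0; 0 0 -1 0; 0 0 -1 0; 0 0 -1 0; 0 0 -1 0; 0 0 -1 0; 0 1 -1 0; 0 1 -1 0; 0 1 0 0; 0 1 0 0'
python3 -m inch '0 1 0 0; 0 1 0 0; 0 0 0 0; 0 0 0 0'
python3 r.py r3
python3 - <<'E'
from h import *
a=[cv2.imread('pics/r3'+n+'.png') for n in('scene','side','wrist')]
cv2.imwrite('pics/r3.png',np.hstack([cv2.resize(a[0][150:260,180:320],(400,314)),cv2.resize(a[2],(400,300))[:0] if 0 else cv2.resize(a[1][170:300,200:330],(314,314))]))
E
```

```text
clock: 15.58
tcp_pos: [0.5554, 0.0058, 0.1084]
orientation: [-3.141, 0.0, 2.947]
force: [0.2, 0.7, 0.2]
finger_gap: 0.304
grip_force: 0.0
clock: 16.58
tcp_pos: [0.5717, 0.0844, 0.2909]
orientation: [3.141, 0.004, 2.945]
force: [-0.0, -1.0, -0.3]
finger_gap: 0.302
grip_force: 0.0
clock: 16.92
tcp_pos: [0.5784, 0.1237, 0.2887]
orientation: [-3.141, 0.0, 2.948]
force: [0.1, 0.5, 0.1]
finger_gap: 0.295
grip_force: 0.0
scene stand 253 ((48.34194564819336, 2.1896629333496094), (138.07015991210938, 123.54370880126953), 1.3870954513549805)
scene stop 255 ((-82.67056274414062, 6.3588409423828125), (24.73155403137207, 286.0746765136719), 0.4034636318683624)
side stand 67 ((49.30077362060547, -1.0544700622558594), (131.60487365722656, 115.93412780761719), 0.29132795333862305)
side stop 101 ((-85.49089050292969, 16.190467834472656), (32.5397834777832, 238.5992431640625), 1.6656208038330078)
wrist stand 1939 ((48.807403564453125, -0.8031158447265625), (138.61019897460938, 120.09274291992188), 0.7590374946594238)
wrist stop 522 ((-62.64002227783203, 59.80564880371094), (41.86689758300781, 190.6131134033203), 20.356311798095703)
tool 213.2 0.8 0.28871007256359416 16.9167
```

View pics/r3.png

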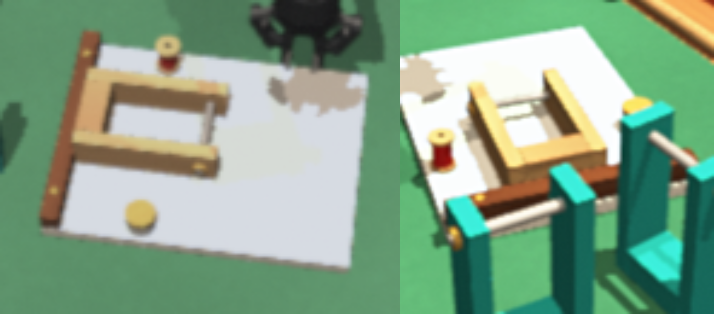

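View pics/r3wrist.png

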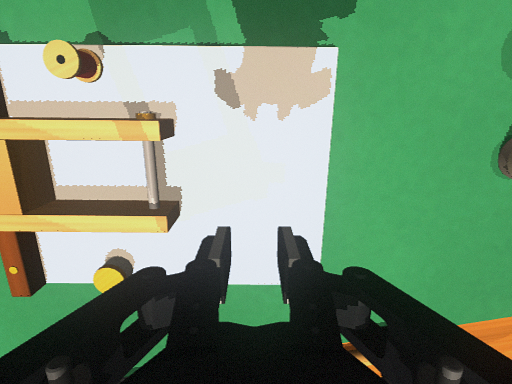

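The stand lies on its side with its foot against the stop, around (80,110) in the scene crop. The red spool and the tin have not moved, and the fingers are clear. I hand in.

```bash
python3 -c "
from station import bot
print(bot.hand_in())"
```

```text
the job is handed in; nothing more can be done
None
```

The stand is on its side with its foot against the stop, by camera and contact force, and it's handed in; it was let down under control to about 70° from upright, then slipped the last 20° or so onto the slab, so that part wasn't fully gentle.

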